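# Dial open the alloy lockbox on the casting bench

### The arm

A 6-joint arm with a two-finger parallel gripper is mounted at the origin on the work surface. World frame = base frame: x ahead of the robot, y to its left, z up, the work surface at z = 0. Lengths are in m, angles in rad, forces in N, time in s.
With the tool pointing down it reaches from about 0.375 to 0.9 m from the base axis. Payload 3.1 kg.
Tool frame: the origin (TCP) lies on the centre line of the jaws, within the pads' length; the fingertips stand 25 mm ahead of it and the grasp point (between the pads) lies 6 mm ahead of it (manip.tips_ahead is the distance from the TCP to the fingertips, in m); z points along the fingers, y is the direction in which the jaws open and shut (so a half turn about z gives the same grasp; the last joint's range is limited). The gripper opens to 85 mm and grips with 20 to 120 N. Pads are 22 mm wide; open, the fingers measure 114 mm over their backs; the gripper's body (76 mm by 85 mm) begins 54 mm behind the grasp point. The pads swing forward as they close: fully open they stand 13 mm farther back than shut.
Start: joints at [-1.327, 0.527, 1.433, -0, 1.181, -0.178], TCP at [0.256, -0.57, 0.256] pointing down, gripper open.
Joint ranges: [-3.08, 3.08], [-0.75, 2.2], [0.22, 2.44], [-1.43, 4.57], [0, 2.65], [-2.85, 2.85]. Speed limits (rad/s): [2.79, 2.79, 3.14, 3.14, 3.14, 3.14].

### API

Orientations are given as a unit quaternion [x, y, z, w].
In Python, from station import manip gives the robot as it stands.
- The arm moves only by the tool play_rows, never from a script. Its argument "steps" is a list that holds one entry, the list of rows, each a list of 6 numbers: the shift along the tool's x, y, z in m, then the turn, a rotation vector about the tool's x, y, z in degrees. In form: [[[x, y, z, rx, ry, rz], ...]]. A call has 1 to 10 rows; each row shifts and turns the commanded pose from where the row before left it, along the tool's axes as they then stand; what a row does not reach is not made up. A row lasts 1/8 s, in which the tool goes at most 62.5 mm and 10.7 degrees, less where a joint would pass 70% of its speed; a pose out of reach is approached as far as the arm can. A call is refused whole if a number of a shift passes 0.0625 or a number of a turn 10.7, either way. A call with a gripper value outside its range is refused whole. "fingers" is the opening, from 0 (shut) to 1 (fully open), set as the call begins (left out, the last holds). The fingers move at their own pace and stop on an object; "squeeze" is the grip in N (left out, the last holds). Time passes only in rows, so rows that do not move let the fingers close. It gives the time, the measured TCP pose, the force and the opening at its end, in the units of the state.
- manip.sense(): the state, without advancing time (a new reading comes with each control period).
- manip.snapshot(name): name is "side" or "top"; returns a dict with "img" (400x640x3 uint8, red, green, blue), "K" (3x3 intrinsics, pixels), "world_from_camera" (4x4, takes a point from camera to world coordinates). Camera axes: x right, y down, z forward; pixel columns grow to the right and rows downward; lengths in m; the calibration is good to about 2 mm. A picture is of the moment at which its call begins. There is no depth.
- manip.sign_off(): hands the job in, once; it reports no verdict.
Trained networks look in a picture, given as the dict that the camera call returned (one of the last four; its "shot" number tells which), for a name from the list of things; names that differ only in an ending like _2 or _b are one class to them, and where a whole thing is asked for, a point or a joint stands for the part that bears it (a point fixed in the world has none). Each returns a list of dicts, best first, with "score" (0 to 1); they miss things now and then, are a little off and sometimes report something else, mostly with a low value. They report only what shows in the picture. A call takes as long as a camera call.
- manip.regions_of(label, picture): "pixels" (400x640 bool, what is visible of it) and "rect" ([left, top, right, bottom] in pixels, round what is visible of it).
- manip.pinpoint(label, picture): "point" ([column, row] in pixels: a listed point, or the origin of a listed thing).
The state is a dict: "t": time; "q": joint angles; "qd": joint speeds; "tau": joint torques, N m; "tcp_pos": TCP position; "tool_rot": TCP orientation; "force": force on the tool from outside, world axes, zero at the start; "ft_torque": the same for the moment, N m; "finger_gap": opening from 0.0 (shut) to 1.0 (fully open).
Only numpy, scipy, OpenCV 4.12 (cv2) and the standard library are available. Lean on these libraries where they do the work, as an engineer would, in place of code of your own. Each camera call takes 0.05 s, during which the arm holds its last target.

### The job

Unlock the blue lockbox on the casting bench: turn its dial clockwise to the red mark, then back anticlockwise past green to the blue mark, then clockwise again to the green mark, pausing about a second with the pointer on each mark. Only then, with the dial still at green, slide the box's orange bolt fully to the open end of its track, the end with the green stripe, and let go. Do not turn the dial of the grey lockbox.

Things in the scene. Friction and masses are not known exactly. Their poses are not given: they have to be found in the camera images.
- blue_box: Fixed blue steel lockbox, 224 x 164 x 80 mm high, yawed up to 17 deg. Origin: centre of underside; +x: hinge side, away from robot. In mm: dial axis at x 45, y 0, in a black ring plate (radius 54, top z 84) with marks: green towards +x, red 40 deg clockwise of it from above, blue 40 deg anticlockwise; others unused. Bolt track along y at x -75 (strip 44 x 120, top z 84), green stripe at its +y end.
- blue_dial (a joint): Angle (rad), clockwise from above positive: 0 on green, 0.698 red, -0.698 blue; starts within 0.4 of 0. Limits +-3, stays where left (0.06 N m friction). Steel disc, radius 32 mm, top 92 mm above bench, with a black upright grip bar across it, 54 long, 14 thick, z 92 to 126 mm, along the pointer (at 0: box +x). The white line on the bar and a spot on the rim show the pointer end.
- blue_bolt (a joint): Bolt travel (m) along the box's +y: 0 shut, 0.040 fully open at its stop; starts at 0 to 0.006, stays where left (2 N friction). Grip: upright orange tab, 30 (x) x 14 (y) mm, z 84 to 118 mm above the bench, on a steel foot 34 x 24 mm, top z 90. Tab centre in the box frame: x -75 mm, y -20 mm + travel.
- grey_pointer (a point): Pointer spot on the dial rim (32 mm from the dial's axis, 92 mm above the bench) of the grey lockbox beside the blue one, left or right of it, the same but for colour. To be left alone.

How it is judged:
On the way, in this order (a step that is already met when the one before it is completed fails the run):
1. the blue box's dial rests on red (within 10 degrees) for 0.3 s (value of joint blue_dial between 0.523 and 0.873 rad), for 0.3 s.
2. then the dial rests on blue (within 10 degrees) for 0.3 s (value of joint blue_dial between -0.873 and -0.523 rad), for 0.3 s.
3. then the dial rests on green (within 10 degrees) for 0.3 s (value of joint blue_dial between -0.175 and 0.175 rad), for 0.3 s.
4. then the bolt is slid open (at least 32 of its 40 mm) with the dial on green (all of step 3 and value of joint blue_bolt above 0.032 m), for 0.2 s.
At the end, for the whole second after the job is handed in: The blue box's dial points at green within 10 degrees and its bolt is open by at least 32 of its 40 mm (all of step 4); the robot touches nothing.
It fails at once if the bolt is drawn more than 12 mm while the dial is off green (by more than 10 degrees) (value of joint blue_bolt above 0.012 m and not (value of joint blue_dial between -0.175 and 0.175 rad)).
It fails at once if the grey box's dial is turned (its pointer spot moves more than 12 mm) (distance of grey_pointer from where it was at the start of the episode above 0.012 m).
It also fails if it takes over 50 s, if anything falls off the work surface, if the arm or the gripper's body presses on something with over 40 N, if the wrist force passes 120 N, or if a joint passes its speed limit or range.

## Working session

There is one attempt and no reset: what is moved stays moved. The work goes in short steps, Python scripts to look and compute and a tool call to move; the robot and the scene stay as the last step left them, time stands still between calls to the robot, and variables do not carry over. Pictures are saved under pics/ and viewed, and the job is handed in when it is done.

Besides the shell and the picture viewer there is one more tool, called after ">>>" in YAML: its name, and indented under it one key for each argument. play_rows: Moves the arm, as the interface text tells. Its arguments: {"type":"object","properties":{"steps":{"type":"array"},"fingers":{"type":"number"},"squeeze":{"type":"number"}},"required":["steps"]}

```bash
mkdir -p pics; ls; python3 - <<'E'
from station import manip
import cv2
s=manip.sense();print({k:s[k] for k in('t','tcp_pos','tool_rot','finger_gap','force')}, manip.tips_ahead)
for n in('top','side'):
    p=manip.snapshot(n);cv2.imwrite(f'pics/{n}0.png',p['img'][:,:,::-1]);print(n,p['K'].tolist(),p['world_from_camera'].round(4).tolist())
    for l in('blue_box','blue_dial','blue_bolt','grey_pointer'):
        print(l,[(round(r['score'],2),[int(v) for v in r['rect']]) for r in manip.regions_of(l,p)],[(round(r['score'],2),[round(float(v),1) for v in r['point']]) for r in manip.pinpoint(l,p)])
E
```

```text
pics
{'t': 0.0, 'tcp_pos': array([ 0.25572625, -0.56955475,  0.25532356]), 'tool_rot': array([ 9.77841723e-01,  2.09342729e-01, -4.46323685e-05, -1.08878241e-03]), 'finger_gap': 0.9990248753057774, 'force': array([ 0.01784365, -0.01999429,  0.38881975])} 0.025
top [[411.40486727870365, 0.0, 319.65558656219264], [0.0, 411.40486727870365, 191.51165742987223], [0.0, 0.0, 1.0]] [[-0.0097, -0.9989, 0.0456, 0.5214], [-0.9999, 0.0104, 0.0132, -0.0302], [-0.0136, -0.0455, -0.9989, 0.8032], [0.0, 0.0, 0.0, 1.0]]
blue_box [(0.82, [154, 129, 269, 264])] [(0.55, [218.9, 195.6])]Traceback (most recent call last):
  File "<stdin>", line 7, in <module>
ValueError: it knows: blue_box, grey_pointer
```

```bash
python3 - <<'E'
from station import manip
import cv2
for n in('top','side'):
    p=manip.snapshot(n);cv2.imwrite(f'pics/{n}1.png',p['img'][:,:,::-1]);print(n,p['K'].tolist(),p['world_from_camera'].round(4).tolist())
    for f in('regions_of','pinpoint'):
      for l in('blue_box','blue_dial','blue_bolt','grey_pointer'):
        try: print(f,l,[(round(r['score'],2),[round(float(v),1) for v in (r['rect'] if 'rect' in r else r['point'])]) for r in getattr(manip,f)(l,p)])
        except ValueError as e: print(f,l,e)
    if n=='top':
        cv2.imwrite('pics/top1z.png',cv2.resize(p['img'][100:300,100:500,::-1],None,fx=2,fy=2,interpolation=cv2.INTER_CUBIC))
        cv2.imwrite('pics/top1zz.png',cv2.resize(p['img'][120:270,140:290,::-1],None,fx=4,fy=4,interpolation=cv2.INTER_CUBIC))
E
```

```text
top [[411.40486727870365, 0.0, 319.65558656219264], [0.0, 411.40486727870365, 191.51165742987223], [0.0, 0.0, 1.0]] [[-0.0097, -0.9989, 0.0456, 0.5214], [-0.9999, 0.0104, 0.0132, -0.0302], [-0.0136, -0.0455, -0.9989, 0.8032], [0.0, 0.0, 0.0, 1.0]]
regions_of blue_box [(0.96, [152.3, 128.2, 269.3, 266.3])]
regions_of blue_dial [(0.97, [186.7, 152.7, 222.0, 189.3])]
regions_of blue_bolt [(0.52, [213.7, 226.0, 232.4, 246.5])]
regions_of grey_pointer [(0.66, [406.5, 134.4, 443.0, 170.0])]
pinpoint blue_box [(0.92, [219.6, 198.0]), (0.54, [432.2, 132.7])]
pinpoint blue_dial it knows: blue_box, grey_pointer
pinpoint blue_bolt it knows: blue_box, grey_pointer
pinpoint grey_pointer [(0.61, [433.6, 134.5])]
side [[418.43476200712786, 0.0, 321.2517526391797], [0.0, 418.43476200712786, 198.19429499731675], [0.0, 0.0, 1.0]] [[0.8658, -0.3921, 0.3109, 0.3225], [-0.5004, -0.6704, 0.5479, -0.4301], [-0.0064, -0.6299, -0.7766, 0.6535], [0.0, 0.0, 0.0, 1.0]]
regions_of blue_box [(0.64, [203.3, 94.6, 333.7, 204.9]), (0.6, [395.1, 236.1, 434.6, 272.0])]
regions_of blue_dial []
regions_of blue_bolt [(0.54, [231.3, 136.1, 252.4, 160.6])]
regions_of grey_pointer [(0.65, [392.8, 237.3, 438.1, 271.6])]
pinpoint blue_box [(0.93, [273.4, 161.0])]
pinpoint blue_dial it knows: blue_box, grey_pointer
pinpoint blue_bolt it knows: blue_box, grey_pointer
pinpoint grey_pointer [(0.67, [429.8, 247.6])]
```

View pics/top1.png

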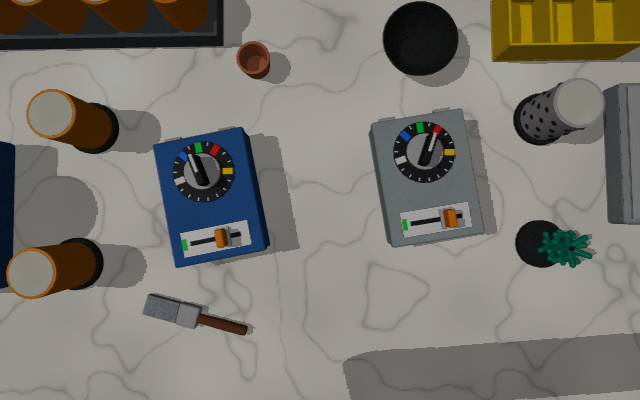

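View pics/side1.png

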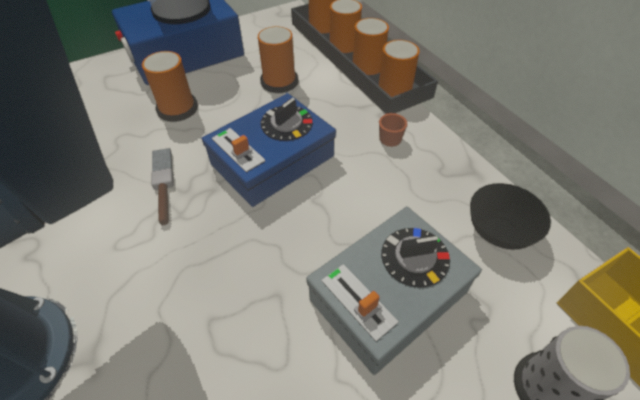

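View pics/top1zz.png

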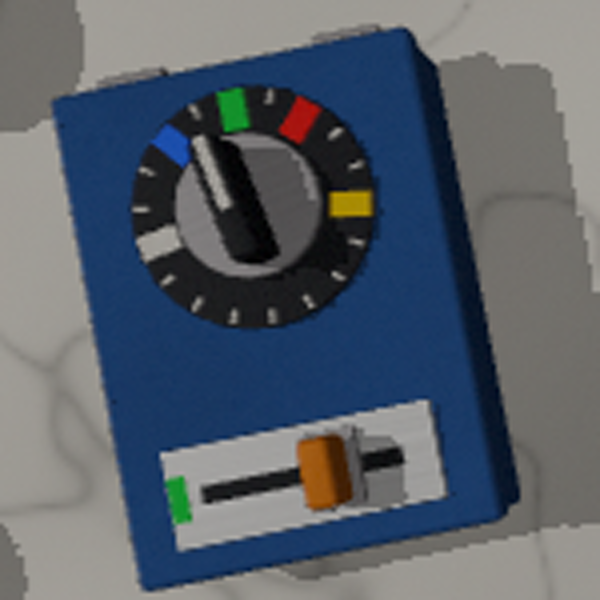

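The top view shows the blue box on the left, with its dial at about pixel (203,171), its bolt tab at (221,237) and its pointer left of green. The grey box is at (425,175). Next I'll fit the box pose from clear features.

```bash
cat > h.py <<'E'
from station import manip
import numpy as np, cv2
from scipy.optimize import least_squares
def proj(p,W):
    T=np.linalg.inv(p['world_from_camera']);W=np.atleast_2d(W)
    c=W@T[:3,:3].T+T[:3,3];u=c@p['K'].T;return u[:,:2]/u[:,2:]
def ray(p,uv,z):
    M=p['world_from_camera'];d=M[:3,:3]@np.linalg.inv(p['K'])@[uv[0],uv[1],1];return M[:3,3]+d*(z-M[2,3])/d[2]
def box2w(P,b):
    P=np.atleast_2d(P).astype(float);c,s=np.cos(b[2]),np.sin(b[2])
    return np.c_[b[0]+c*P[:,0]-s*P[:,1],b[1]+s*P[:,0]+c*P[:,1],P[:,2]]
E
python3 - <<'E'
from h import *
p=manip.snapshot('top')
Z=np.array([[53,102],[405,30],[145,590],[254,207],[160,453],[430,400],[447,495],[178,550]])
uv=(Z+.5)/4-.5+np.array([140,120])
P=np.array([[112,82,80],[112,-82,80],[-112,82,80],[45,0,84],[-53,60,84],[-53,-60,84],[-97,-60,84],[-97,60,84]])/1000
f=lambda b:(proj(p,box2w(P,b))-uv).ravel()
r=least_squares(f,[.55,.2,.15]);print(r.x,np.degrees(r.x[2]));print(f(r.x).reshape(-1,2).round(1))
b=r.x;np.save('b.npy',b)
print('dial',box2w([.045,0,0],b))
# pointer: white line on the bar top z=126; ends
for nm,z,pts in(('bar ends',.126,[(200,142),(262,255)]),):
    pass
def im(q,name,b,x0,y0,w,h,th,tr):
    o=cv2.resize(q['img'][y0:y0+h,x0:x0+w,::-1],None,fx=4,fy=4,interpolation=cv2.INTER_CUBIC)
    def dl(Q,col):
        u=((proj(q,box2w(np.array(Q)/1000,b))-[x0,y0]+.5)*4-.5).round().astype(int);cv2.polylines(o,[u.reshape(-1,1,2)],True,col,1)
    dl([[112,82,80],[112,-82,80],[-112,-82,80],[-112,82,80]],(255,255,0))
    dl([[-53,60,84],[-53,-60,84],[-97,-60,84],[-97,60,84]],(255,0,255))
    a=np.linspace(0,6.28,60);dl(np.c_[45+54*np.cos(a),54*np.sin(a),84+0*a],(0,255,255));dl(np.c_[45+32*np.cos(a),32*np.sin(a),92+0*a],(0,255,255))
    c,s=np.cos(-th),np.sin(-th);dl([[45+c*x-s*y,s*x+c*y,126] for x,y in((27,7),(27,-7),(-27,-7),(-27,7))],(0,128,255))
    dl([[-75+x,-20+tr+y,118] for x,y in((15,7),(15,-7),(-15,-7),(-15,7))],(255,255,255))
    cv2.imwrite(name,o)
im(p,'pics/ov_top.png',b,140,120,150,150,-.3,2)
s=manip.snapshot('side');im(s,'pics/ov_side.png',b,195,80,150,125,-.3,2)
E
```

```text
[0.54752815 0.17566542 0.19078794] 10.931343903280611
[[-1.2 -1. ]
 [ 1.1 -1.5]
 [-1.2  1.3]
 [-0.   0.1]
 [ 0.3  0.1]
 [-0.  -0.3]
 [ 0.5  0.7]
 [ 0.5  0.6]]
dial [[0.59171163 0.18419888 0.        ]]
```

View pics/ov_top.png

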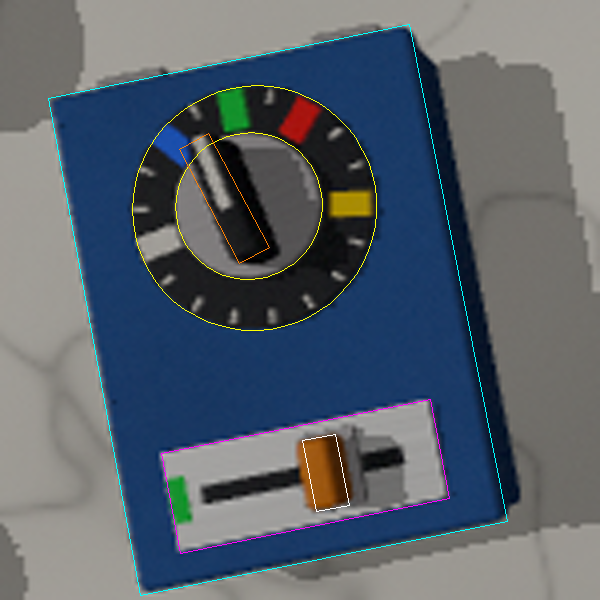

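View pics/ov_side.png

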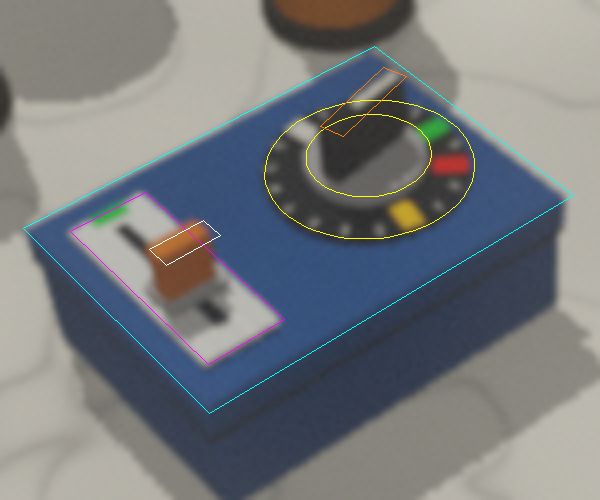

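>>> play_rows:
  steps:
    - [[0.042, -0.038, -0.003, 0, 0, 0], [0.042, -0.038, -0.003, 0, 0, 0], [0.042, -0.038, -0.003, 0, 0, 0], [0.042, -0.038, -0.003, 0, 0, 0], [0.042, -0.038, -0.003, 0, 0, 0], [0.042, -0.038, -0.003, 0, 0, 0], [0.042, -0.038, -0.003, 0, 0, 0], [0.042, -0.038, 0, 0, 0, 0], [0.042, -0.038, 0, 0, 0, 0], [0.042, -0.038, 0, 0, 0, 0]]
  fingers: 1.0
  squeeze: 30

```text
t: 2.25
tcp_pos: [0.4843, -0.0499, 0.2777]
tool_rot: [0.978, 0.209, 0.0, 0.0]
force: [0.2, -1.0, -0.2]
finger_gap: 0.996
```

```bash
cat >> h.py <<'E'
from scipy.spatial.transform import Rotation as R
def go(target,yaw):
    "remaining shift in tool axes to target, and turn (deg) about tool z to bring tool x to yaw"
    s=manip.sense();r=R.from_quat(s['tool_rot']);d=r.inv().apply(np.array(target)-s['tcp_pos'])
    x=r.as_matrix()[:,0];y0=np.arctan2(x[1],x[0]);dy=(yaw-y0+np.pi/2)%np.pi-np.pi/2
    print('t',round(s['t'],2),'tcp',s['tcp_pos'].round(4),'zax',r.as_matrix()[:,2].round(3),'yaw',round(y0,3),'gap',round(s['finger_gap'],3),'F',s['force'].round(1),'q',s['q'].round(2))
    print('shift',d.round(4),'turn',round(-np.degrees(dy),1))
E
python3 - <<'E'
from h import *
go([.5917,.1842,.2],.191+.2)
p=manip.snapshot('side');i=p['img'][80:205,195:345,::-1];cv2.imwrite('pics/s2.png',cv2.resize(i,None,fx=5,fy=5,interpolation=cv2.INTER_CUBIC))
p=manip.snapshot('top');cv2.imwrite('pics/t2.png',p['img'][:,:,::-1])
# best theta/height of bar from white line endpoints in initial top image
E
```

```text
t 2.25 tcp [ 0.4843 -0.0499  0.2777] zax [ 0.001 -0.    -1.   ] yaw 0.422 gap 0.996 F [ 0.2 -1.  -0.2] q [-0.33  0.31  1.75 -0.    1.08  0.82]
shift [ 0.1938 -0.1697  0.0777] turn 1.8
```

View pics/t2.png

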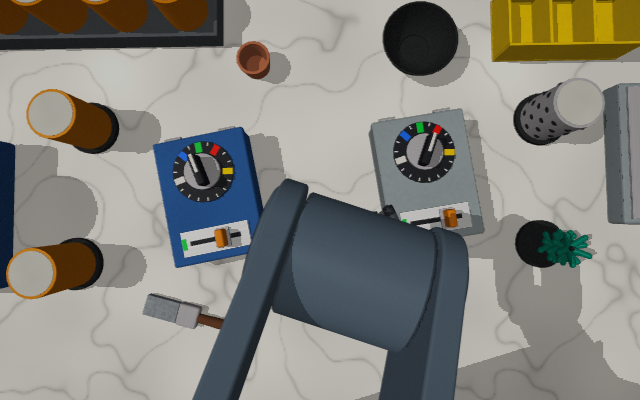

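The arm is on its way, and the blue box is still in full view. Before descending I'll check the dial angle with an overlay on the earlier images.

```bash
python3 - <<'E'
from h import *
b=np.load('b.npy')
outs=[]
for n,x0,y0,w,h in(('top',175,140,60,60),('side',250,85,80,60)):
    q=manip.snapshot(n);img=cv2.imread(f'pics/{n}1.png')
    k=8;o=cv2.resize(img[y0:y0+h,x0:x0+w],None,fx=k,fy=k,interpolation=cv2.INTER_CUBIC);raw=o.copy()
    def dl(Q,col):
        u=((proj(q,box2w(np.array(Q)/1000,b))-[x0,y0]+.5)*k-.5).round().astype(int);cv2.polylines(o,[u.reshape(-1,1,2)],True,col,1)
    th=-.2;c,s=np.cos(-th),np.sin(-th)
    for z,col in((126,(0,128,255)),(92,(0,255,0))):dl([[45+c*x-s*y,s*x+c*y,z] for x,y in((27,7),(27,-7),(-27,-7),(-27,7))],col)
    cv2.imwrite(f'pics/bar_{n}.png',o)
E
```

```text
(no output)
```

View pics/bar_top.png

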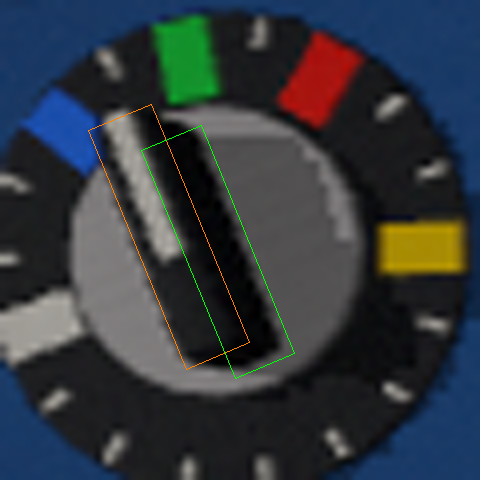

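View pics/bar_side.png

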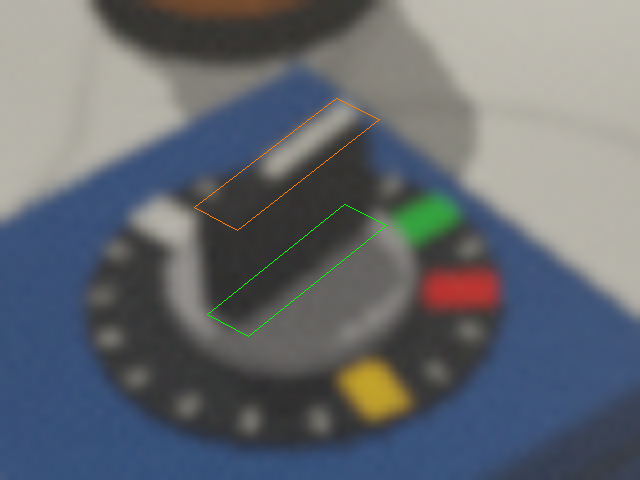

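>>> play_rows:
  steps:
    - [[0.0388, -0.034, 0.004, 0, 0, 0.4], [0.0388, -0.034, 0.004, 0, 0, 0.4], [0.0388, -0.034, 0.004, 0, 0, 0.4], [0.0388, -0.034, 0.004, 0, 0, 0.4], [0.0388, -0.034, 0.004, 0, 0, 0.4], [0, 0, 0, 0, 0, 0]]

```text
t: 3.2
tcp_pos: [0.5955, 0.1823, 0.2567]
tool_rot: [0.981, 0.193, 0.0, -0.0]
force: [0.1, 0.1, -0.2]
finger_gap: 0.999
```

```bash
python3 - <<'E'
from h import *
go([.5917,.1842,.122],.191+.2)
p=manip.snapshot('side');cv2.imwrite('pics/s3.png',p['img'][:,:,::-1])
E
```

```text
t 3.2 tcp [0.5955 0.1823 0.2567] zax [ 0.001  0.    -1.   ] yaw 0.388 gap 0.999 F [ 0.1  0.1 -0.2] q [0.12 0.52 1.44 0.   1.18 1.3 ]
shift [-0.0029 -0.0032  0.1347] turn -0.1
```

View pics/s3.png

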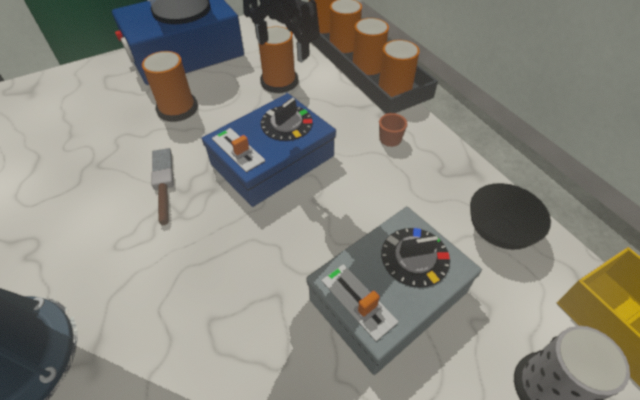

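>>> play_rows:
  steps:
    - [[-0.001, -0.001, 0.03, 0, 0, 0], [-0.001, -0.001, 0.03, 0, 0, 0], [-0.001, 0, 0.03, 0, 0, 0], [0, 0, 0.025, 0, 0, 0], [0, 0, 0.02, 0, 0, 0], [0, 0, 0, 0, 0, 0], [0, 0, 0, 0, 0, 0]]

```text
t: 4.12
tcp_pos: [0.5912, 0.1807, 0.1233]
tool_rot: [0.982, 0.191, 0.001, 0.0]
force: [0.1, -0.0, 0.6]
finger_gap: 0.998
```

```bash
python3 - <<'E'
from h import *
go([.5917,.1832,.122],.191+.2)
for n in('side','top'):
  p=manip.snapshot(n);i=p['img'][60:210,170:340] if n=='side' else p['img'][120:270,140:310];cv2.imwrite(f'pics/{n}4.png',cv2.resize(i[:,:,::-1],None,fx=4,fy=4,interpolation=cv2.INTER_CUBIC))
E
```

```text
t 4.12 tcp [0.5912 0.1807 0.1233] zax [ 0.001 -0.    -1.   ] yaw 0.385 gap 0.998 F [ 0.1 -0.   0.6] q [ 0.12  0.69  1.56 -0.    0.9   1.3 ]
shift [ 0.0014 -0.0021  0.0013] turn -0.3
```

View pics/side4.png

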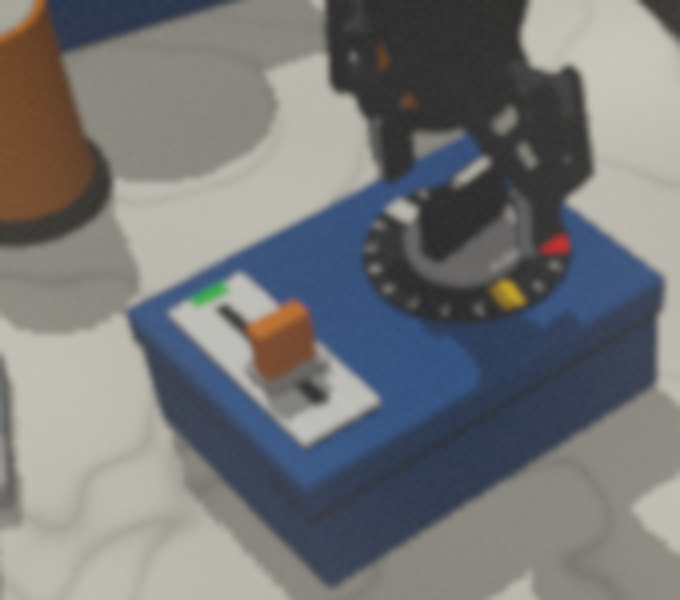

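View pics/top4.png

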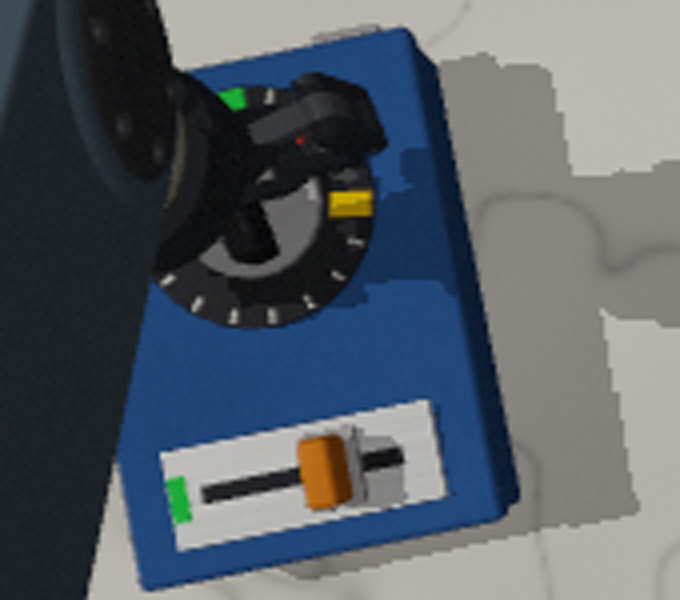

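The bar is between the open fingers, about (460,200) in the side crop, so I'm closing gently.

>>> play_rows:
  steps:
    - [[0.001, -0.002, 0.001, 0, 0, 0], [0, 0, 0, 0, 0, 0], [0, 0, 0, 0, 0, 0], [0, 0, 0, 0, 0, 0], [0, 0, 0, 0, 0, 0], [0, 0, 0, 0, 0, 0], [0, 0, 0, 0, 0, 0], [0, 0, 0, 0, 0, 0]]
  fingers: 0
  squeeze: 30

```text
t: 5.22
tcp_pos: [0.5906, 0.1849, 0.1214]
tool_rot: [0.981, 0.192, -0.0, -0.0]
force: [-1.0, 4.0, 3.3]
finger_gap: 0.16
```

```bash
python3 - <<'E'
from h import *
go([.5917,.1842,.122],.191-.698)
print(manip.sense()['ft_torque'])
E
```

```text
t 5.22 tcp [0.5906 0.1849 0.1214] zax [-0.     0.001 -1.   ] yaw 0.387 gap 0.16 F [-1.   4.   3.3] q [0.12 0.69 1.56 0.   0.89 1.31]
shift [ 0.0008  0.001  -0.0006] turn 51.2
[0.56492403 0.27679319 0.02381064]
```

>>> play_rows:
  steps:
    - [[0, 0, 0, 0, 0, 7], [0, 0, 0, 0, 0, 7], [0, 0, 0, 0, 0, 7], [0, 0, 0, 0, 0, 7], [0, 0, 0, 0, 0, 7], [0, 0, 0, 0, 0, 7], [0, 0, 0, 0, 0, 6], [0, 0, 0, 0, 0, 3]]

```text
t: 6.22
tcp_pos: [0.5906, 0.1859, 0.1215]
tool_rot: [0.968, -0.25, -0.0, -0.001]
force: [-1.1, 7.1, 2.3]
finger_gap: 0.157
```

>>> play_rows:
  steps:
    - [[0, 0, 0, 0, 0, 0], [0, 0, 0, 0, 0, 0], [0, 0, 0, 0, 0, 0], [0, 0, 0, 0, 0, 0], [0, 0, 0, 0, 0, 0], [0, 0, 0, 0, 0, 0], [0, 0, 0, 0, 0, 0], [0, 0, 0, 0, 0, 0]]

```text
t: 7.22
tcp_pos: [0.5906, 0.1859, 0.1215]
tool_rot: [0.968, -0.249, -0.0, -0.001]
force: [-0.6, 6.5, 2.7]
finger_gap: 0.159
```

```bash
python3 - <<'E'
from h import *
go([.5917,.1842,.122],.191-.698)
go([.5917,.1842,.122],.191+.698)
print(manip.sense()['ft_torque'])
for n in('side','top'):
  p=manip.snapshot(n);i=p['img'][60:210,170:340] if n=='side' else p['img'][120:270,140:310];cv2.imwrite(f'pics/{n}5.png',cv2.resize(i[:,:,::-1],None,fx=4,fy=4,interpolation=cv2.INTER_CUBIC))
E
```

```text
t 7.22 tcp [0.5906 0.1859 0.1215] zax [ 0.     0.003 -1.   ] yaw -0.504 gap 0.159 F [-0.6  6.5  2.7] q [0.12 0.69 1.56 0.   0.89 2.2 ]
shift [ 0.0017  0.001  -0.0005] turn 0.2
t 7.22 tcp [0.5906 0.1859 0.1215] zax [ 0.     0.003 -1.   ] yaw -0.504 gap 0.159 F [-0.6  6.5  2.7] q [0.12 0.69 1.56 0.   0.89 2.2 ]
shift [ 0.0017  0.001  -0.0005] turn -79.8
[ 1.07312404  0.29506701 -0.05826048]
```

View pics/side5.png

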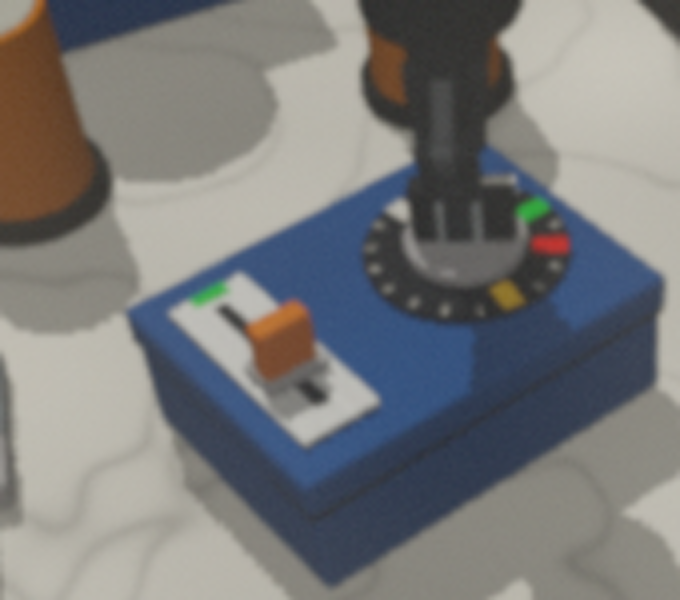

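View pics/top5.png

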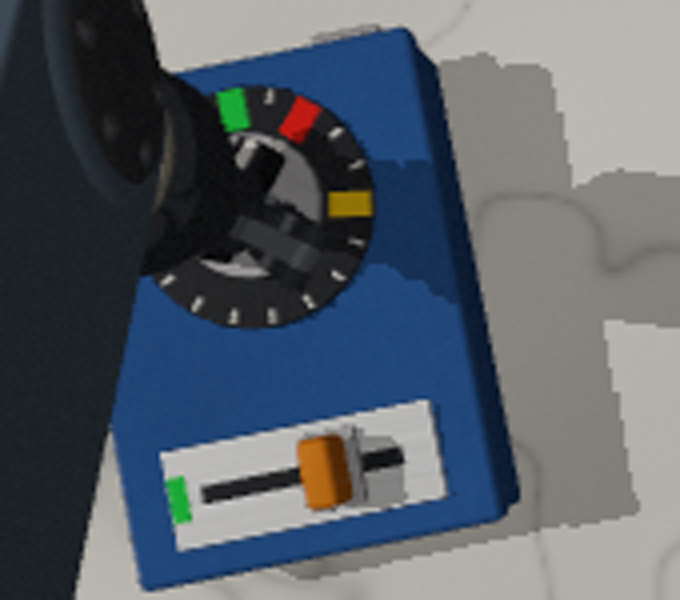

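The bar now points at red and the dial has stayed there for a second. Next I'll go back to blue, 80° anticlockwise.

>>> play_rows:
  steps:
    - [[0, 0, 0, 0, 0, -8], [0, 0, 0, 0, 0, -8], [0, 0, 0, 0, 0, -8], [0, 0, 0, 0, 0, -8], [0, 0, 0, 0, 0, -8], [0, 0, 0, 0, 0, -8], [0, 0, 0, 0, 0, -8], [0, 0, 0, 0, 0, -8], [0, 0, 0, 0, 0, -8], [0, 0, 0, 0, 0, -8]]

```text
t: 8.57
tcp_pos: [0.591, 0.1844, 0.1215]
tool_rot: [0.901, 0.434, 0.0, 0.0]
force: [-0.5, 2.9, 3.0]
finger_gap: 0.162
```

>>> play_rows:
  steps:
    - [[0, 0, 0, 0, 0, 0], [0, 0, 0, 0, 0, 0], [0, 0, 0, 0, 0, 0], [0, 0, 0, 0, 0, 0], [0, 0, 0, 0, 0, 0], [0, 0, 0, 0, 0, 0], [0, 0, 0, 0, 0, 0], [0, 0, 0, 0, 0, 0]]

```text
t: 9.57
tcp_pos: [0.591, 0.1844, 0.1214]
tool_rot: [0.902, 0.432, 0.0, 0.0]
force: [-0.7, 1.4, 4.8]
finger_gap: 0.156
```

```bash
python3 - <<'E'
from h import *
go([.5917,.1842,.122],.191+.698)
go([.5917,.1842,.122],.191)
for n in('side','top'):
  p=manip.snapshot(n);i=p['img'][60:210,170:340] if n=='side' else p['img'][120:270,140:310];cv2.imwrite(f'pics/{n}6.png',cv2.resize(i[:,:,::-1],None,fx=4,fy=4,interpolation=cv2.INTER_CUBIC))
E
```

```text
t 9.57 tcp [0.591  0.1844 0.1214] zax [ 0.  0. -1.] yaw 0.893 gap 0.156 F [-0.7  1.4  4.8] q [ 0.12  0.69  1.56 -0.    0.89  0.8 ]
shift [ 0.0003  0.0007 -0.0006] turn 0.2
t 9.57 tcp [0.591  0.1844 0.1214] zax [ 0.  0. -1.] yaw 0.893 gap 0.156 F [-0.7  1.4  4.8] q [ 0.12  0.69  1.56 -0.    0.89  0.8 ]
shift [ 0.0003  0.0007 -0.0006] turn 40.2
```

View pics/side6.png

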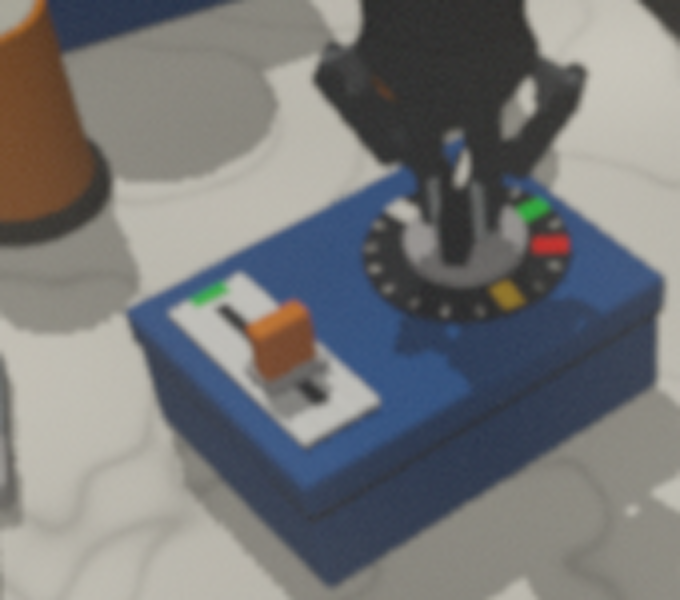

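View pics/top6.png

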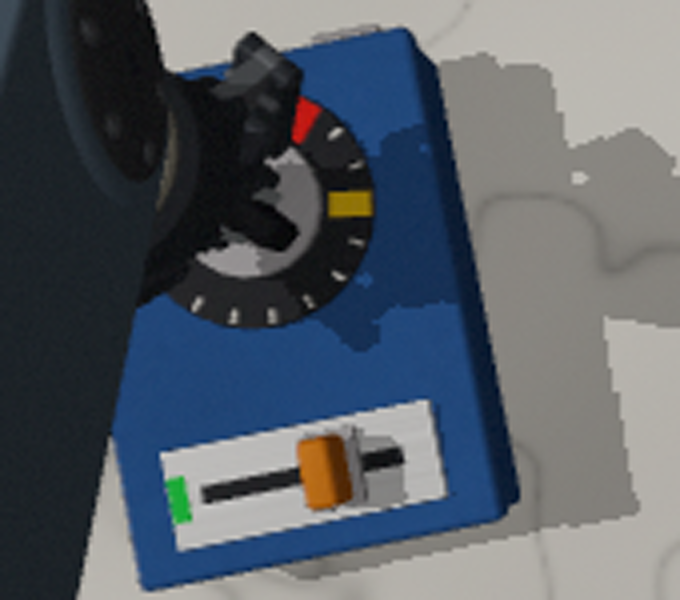

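The bar has turned to the blue direction. In the side crop its near end is around (455,260), and the blue mark is hidden behind the finger. Now to green, then wait.

>>> play_rows:
  steps:
    - [[0, 0, 0, 0, 0, 8], [0, 0, 0, 0, 0, 8], [0, 0, 0, 0, 0, 8], [0, 0, 0, 0, 0, 8], [0, 0, 0, 0, 0, 6], [0, 0, 0, 0, 0, 2], [0, 0, 0, 0, 0, 0], [0, 0, 0, 0, 0, 0]]

```text
t: 10.68
tcp_pos: [0.5905, 0.1851, 0.1214]
tool_rot: [0.995, 0.098, -0.0, -0.001]
force: [-1.2, 4.7, 5.3]
finger_gap: 0.16
```

>>> play_rows:
  steps:
    - [[0, 0, 0, 0, 0, 0], [0, 0, 0, 0, 0, 0], [0, 0, 0, 0, 0, 0], [0, 0, 0, 0, 0, 0], [0, 0, 0, 0, 0, 0], [0, 0, 0, 0, 0, 0], [0, 0, 0, 0, 0, 0], [0, 0, 0, 0, 0, 0]]

```text
t: 11.68
tcp_pos: [0.5905, 0.1851, 0.1214]
tool_rot: [0.995, 0.098, -0.0, -0.001]
force: [-1.9, 5.5, 5.1]
finger_gap: 0.161
```

>>> play_rows:
  steps:
    - [[0, 0, 0, 0, 0, 0], [0, 0, 0, 0, 0, 0], [0, 0, 0, 0, 0, 0], [0, 0, 0, 0, 0, 0], [0, 0, 0, 0, 0, 0], [0, 0, 0, 0, 0, 0]]
  fingers: 1.0

```text
t: 12.42
tcp_pos: [0.5908, 0.1843, 0.1213]
tool_rot: [0.995, 0.097, -0.0, 0.0]
force: [0.4, 1.1, -0.3]
finger_gap: 1.0
```

>>> play_rows:
  steps:
    - [[0, 0, -0.02, 0, 0, 0], [0, 0, -0.02, 0, 0, 0], [0, 0, -0.03, 0, 0, 0], [-0.06, 0, 0, 0, 0, 0], [-0.06, 0, 0, 0, 0, 0], [0, 0, 0, 0, 0, 0]]

```text
t: 13.18
tcp_pos: [0.4646, 0.1605, 0.1902]
tool_rot: [0.995, 0.098, -0.006, 0.0]
force: [0.8, -0.8, 0.9]
finger_gap: 1.0
```

```bash
python3 - <<'E'
from h import *
b=np.load('b.npy')
T=box2w([-.075,-.018,0.115],b)[0];print(T);go(T,.191)
for n in('side','top'):
  p=manip.snapshot(n);i=p['img'][60:210,170:340] if n=='side' else p['img'][120:270,140:310];cv2.imwrite(f'pics/{n}7.png',cv2.resize(i[:,:,::-1],None,fx=4,fy=4,interpolation=cv2.INTER_CUBIC))
E
```

```text
[0.4773024  0.14376958 0.115     ]
t 13.18 tcp [0.4646 0.1605 0.1902] zax [-0.011 -0.001 -1.   ] yaw 0.195 gap 1.0 F [ 0.8 -0.8  0.9] q [ 0.1   0.45  1.82 -0.    0.88  1.48]
shift [0.01   0.019  0.0751] turn 0.3
```

View pics/side7.png

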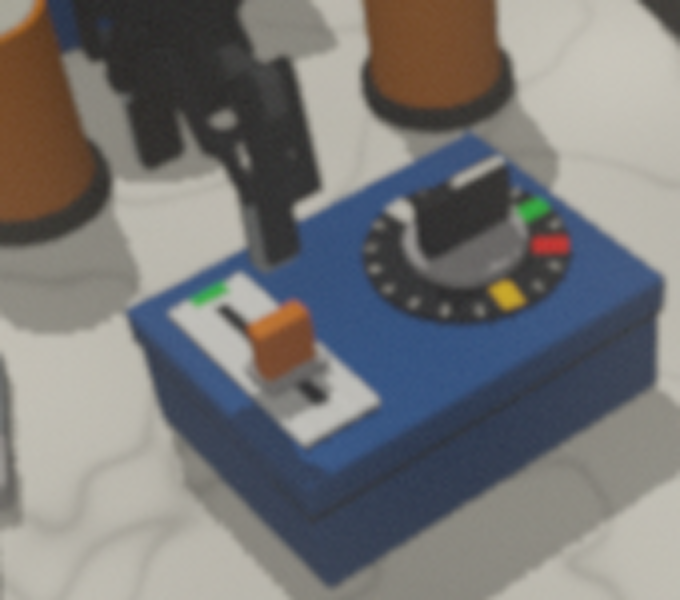

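View pics/top7.png

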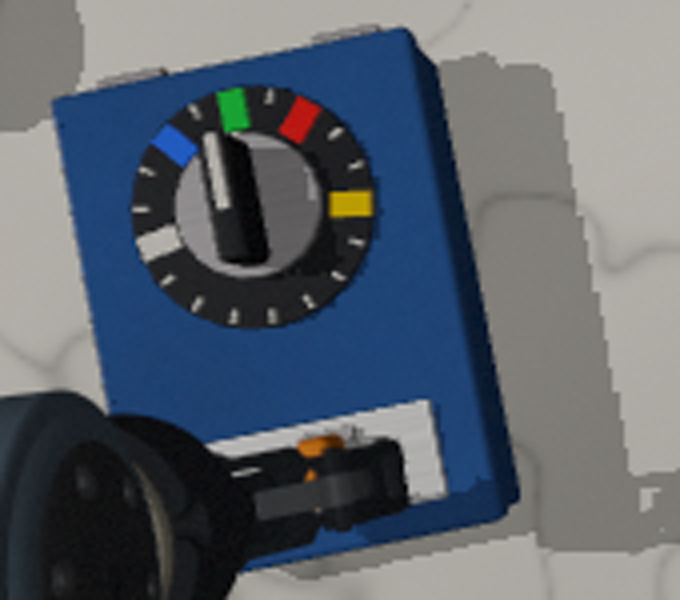

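The dial is released and lines up with green: its line is parallel to the box axis. Now I'll line up over the bolt and descend.

>>> play_rows:
  steps:
    - [[0.005, 0.01, 0, 0, 0, 0], [0.005, 0.009, 0, 0, 0, 0], [0, 0, 0.025, 0, 0, 0], [0, 0, 0.025, 0, 0, 0], [0, 0, 0.021, 0, 0, 0], [0, 0, 0, 0, 0, 0]]

```text
t: 14.02
tcp_pos: [0.4869, 0.1438, 0.1188]
tool_rot: [0.995, 0.097, -0.001, -0.0]
force: [-0.4, 0.6, -0.2]
finger_gap: 1.0
```

```bash
python3 - <<'E'
from h import *
b=np.load('b.npy')
T=box2w([-.075,-.018,0.119],b)[0];go(T,.191)
for n in('side','top'):
  p=manip.snapshot(n);i=p['img'][60:210,170:340] if n=='side' else p['img'][120:270,140:310];cv2.imwrite(f'pics/{n}8.png',cv2.resize(i[:,:,::-1],None,fx=4,fy=4,interpolation=cv2.INTER_CUBIC))
E
```

```text
t 14.03 tcp [0.4869 0.1438 0.1188] zax [-0.003 -0.    -1.   ] yaw 0.194 gap 1.0 F [-0.4  0.6 -0.2] q [ 0.07  0.59  1.84 -0.    0.71  1.44]
shift [-0.0095 -0.0018 -0.0002] turn 0.2
```

View pics/side8.png

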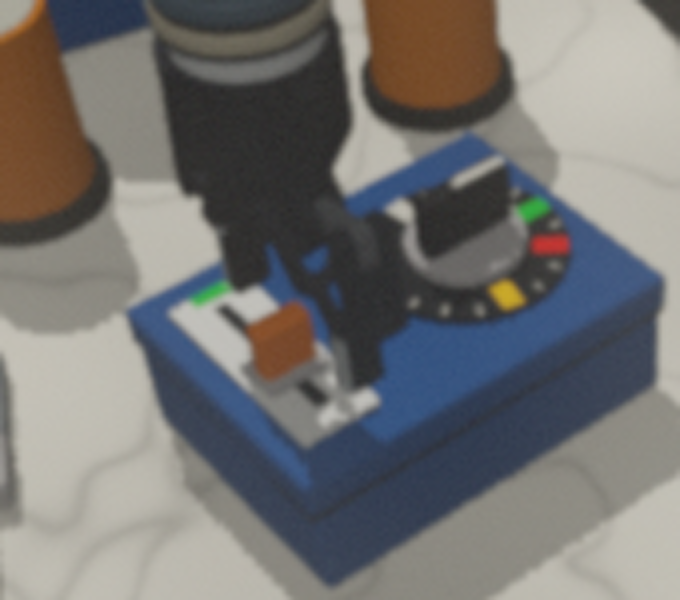

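>>> play_rows:
  steps:
    - [[-0.0095, -0.002, 0, 0, 0, 0], [0, 0, 0, 0, 0, 0], [0, 0, 0, 0, 0, 0]]

```text
t: 14.5
tcp_pos: [0.477, 0.1447, 0.1209]
tool_rot: [0.995, 0.097, 0.001, 0.0]
force: [-0.7, 0.4, -0.0]
finger_gap: 1.001
```

>>> play_rows:
  steps:
    - [[0, 0, 0, 0, 0, 0], [0, 0, 0, 0, 0, 0], [0, 0, 0, 0, 0, 0], [0, 0, 0, 0, 0, 0], [0, 0, 0, 0, 0, 0], [0, 0, 0, 0, 0, 0], [0, 0, 0, 0, 0, 0]]
  fingers: 0

```text
t: 15.38
tcp_pos: [0.4769, 0.1448, 0.1204]
tool_rot: [0.995, 0.097, 0.0, -0.0]
force: [-0.5, 1.6, 2.7]
finger_gap: 0.154
```

```bash
python3 - <<'E'
from h import *
b=np.load('b.npy')
go(box2w([-.075,.02,0.119],b)[0],.191)
E
```

```text
t 15.38 tcp [0.4769 0.1448 0.1204] zax [ 0.  0. -1.] yaw 0.195 gap 0.154 F [-0.5  1.6  2.7] q [0.07 0.58 1.87 0.   0.7  1.45]
shift [ 0.0004 -0.0369  0.0014] turn 0.2
```

>>> play_rows:
  steps:
    - [[0, -0.006, 0, 0, 0, 0], [0, -0.006, 0, 0, 0, 0], [0, -0.006, 0, 0, 0, 0], [0, -0.006, 0, 0, 0, 0], [0, -0.006, 0, 0, 0, 0], [0, -0.005, 0, 0, 0, 0], [0, -0.0025, 0, 0, 0, 0], [0, 0, 0, 0, 0, 0], [0, 0, 0, 0, 0, 0]]

```text
t: 16.5
tcp_pos: [0.4697, 0.1819, 0.1204]
tool_rot: [0.995, 0.097, 0.0, -0.001]
force: [-0.3, 2.1, 4.7]
finger_gap: 0.161
```

```bash
python3 - <<'E'
from h import *
b=np.load('b.npy')
go(box2w([-.075,.02,0.119],b)[0],.191)
for n in('side',):
  p=manip.snapshot(n);i=p['img'][60:210,170:340];cv2.imwrite(f'pics/{n}9.png',cv2.resize(i[:,:,::-1],None,fx=4,fy=4,interpolation=cv2.INTER_CUBIC))
E
```

```text
t 16.5 tcp [0.4697 0.1819 0.1204] zax [ 0.     0.001 -1.   ] yaw 0.194 gap 0.161 F [-0.3  2.1  4.7] q [0.15 0.58 1.85 0.   0.7  1.52]
shift [0.0002 0.0009 0.0014] turn 0.2
```

View pics/side9.png

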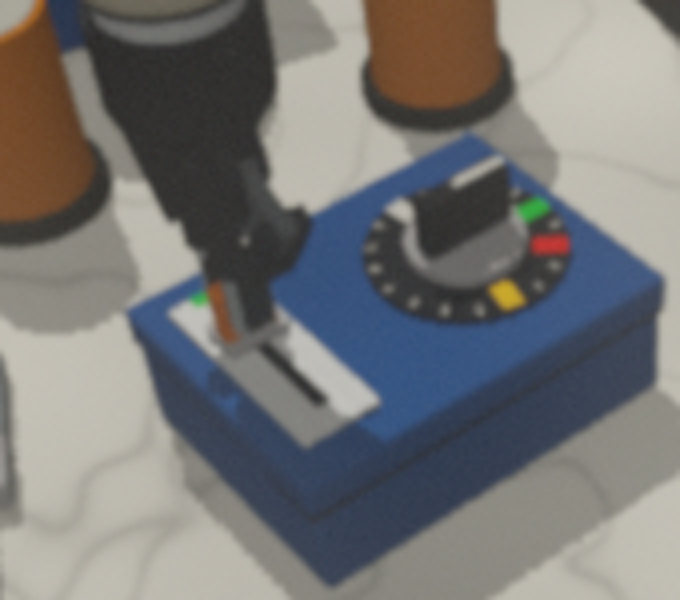

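The bolt is at the open end and the slot behind it is exposed. I'll nudge it a touch more to find the stop, then release.

>>> play_rows:
  steps:
    - [[0, -0.001, 0, 0, 0, 0], [0, -0.001, 0, 0, 0, 0], [0, 0, 0, 0, 0, 0]]

```text
t: 16.92
tcp_pos: [0.4696, 0.1826, 0.1204]
tool_rot: [0.995, 0.098, 0.0, 0.001]
force: [0.6, -3.3, 5.3]
finger_gap: 0.157
```

>>> play_rows:
  steps:
    - [[0, 0, 0, 0, 0, 0], [0, 0, 0, 0, 0, 0], [0, 0, 0, 0, 0, 0], [0, 0, 0, 0, 0, 0], [0, 0, 0, 0, 0, 0], [0, 0, 0, 0, 0, 0]]
  fingers: 1.0

```text
t: 17.68
tcp_pos: [0.4692, 0.1834, 0.1203]
tool_rot: [0.995, 0.097, -0.0, -0.0]
force: [-0.5, -0.3, 0.8]
finger_gap: 0.998
```

>>> play_rows:
  steps:
    - [[0, 0, -0.02, 0, 0, 0], [0, 0, -0.03, 0, 0, 0], [0, 0, -0.04, 0, 0, 0], [0, 0, -0.03, 0, 0, 0], [-0.03, 0, 0, 0, 0, 0], [-0.03, 0, 0, 0, 0, 0], [0, 0, 0, 0, 0, 0], [0, 0, 0, 0, 0, 0]]

```text
t: 18.68
tcp_pos: [0.4114, 0.1718, 0.2407]
tool_rot: [0.995, 0.097, 0.001, -0.0]
force: [0.2, 0.1, 1.0]
finger_gap: 0.998
```

```bash
python3 - <<'E'
from h import *
b=np.load('b.npy')
go(box2w([-.075,.02,0.119],b)[0],.191)
x0,y0,w,h=200,80,140,120;k=5
p=manip.snapshot('side');o=cv2.resize(p['img'][y0:y0+h,x0:x0+w,::-1],None,fx=k,fy=k,interpolation=cv2.INTER_CUBIC)
for tr,col in((32,(0,0,255)),(40,(255,255,255))):
    u=((proj(p,box2w(np.array([[-75+x,-20+tr+y,118] for x,y in((15,7),(15,-7),(-15,-7),(-15,7))])/1000,b))-[x0,y0]+.5)*k-.5).round().astype(int);cv2.polylines(o,[u.reshape(-1,1,2)],True,col,1)
cv2.imwrite('pics/side10.png',o)
p=manip.snapshot('top');i=p['img'][120:270,140:310];cv2.imwrite('pics/top10.png',cv2.resize(i[:,:,::-1],None,fx=4,fy=4,interpolation=cv2.INTER_CUBIC))
E
```

```text
t 18.68 tcp [0.4114 0.1718 0.2407] zax [ 0.002  0.    -1.   ] yaw 0.195 gap 0.998 F [0.2 0.1 1. ] q [ 0.14  0.31  1.88 -0.    0.94  1.52]
shift [0.0591 0.0023 0.1218] turn 0.2
```

View pics/side10.png

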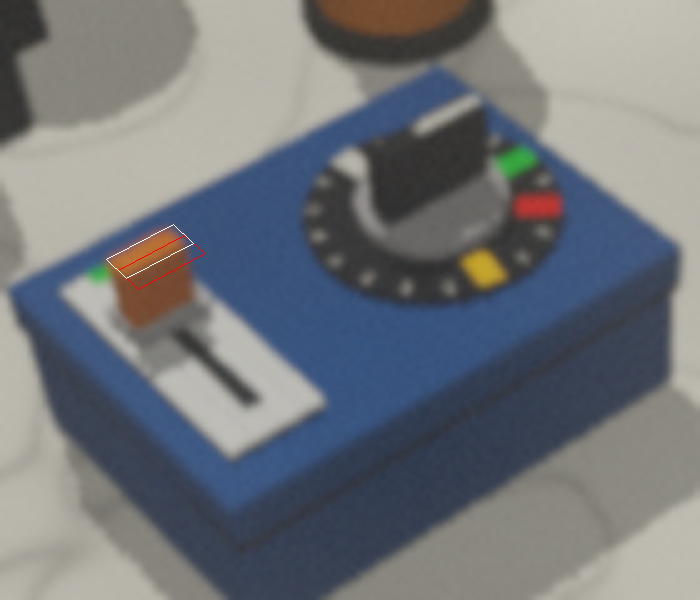

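View pics/top10.png

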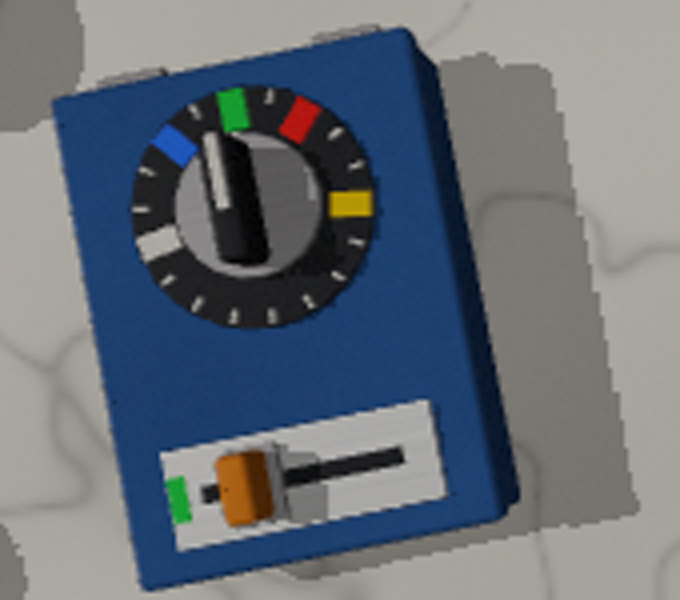

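The tab sits on the 40 mm outline, the dial is on green and the arm is clear. I'm handing the job in.

```bash
python3 -c "
from station import manip
print(manip.sign_off())"
```

```text
the job is handed in; nothing more can be done
None
```

The blue lockbox is unlocked and handed in at about 18.7 s of the 50 s. The hand-in reports no verdict, so this rests on my own checks.

**Dial:** I gripped the bar and turned it to red, back past green to blue, then clockwise to green. I paused about a second at each. The gripper's turn angle was within 0.3° of each mark by my box fit. Pictures showed the pointer on red and on green. At blue the finger hid the mark, so there I relied on the gripper angle and the visible bar.

**Bolt:** After releasing the dial, I slid the bolt towards the green stripe until a small reverse force (about 3 N) suggested the stop, then let go and backed off.

**Last pictures:** The bolt tab lies on the outline I drew for 40 mm open, the dial is still on green, and the arm is clear of everything. I did not go near the grey box.

**Disagreements:** The two cameras differed by about 2–3 mm on where the dial bar was. One sideways move towards the bolt ended 10 mm off because I had measured before the arm settled. I corrected that before gripping.

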